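Turn an angle bracket over in the drill vice to expose its undrilled leg

ROBOT

A 7-joint arm with a two-finger parallel gripper is mounted at the origin on a cart in front of the work surface, level with it; the furniture and walls round the work are solid. World frame = base frame: x ahead of the robot, y to its left, z up, the work surface at z = 0. Lengths are in m, angles in rad, forces in N, time in s.
With the tool pointing down it reaches from about 0.4 to 0.85 m from the base axis. Payload 10.4 kg.
Tool frame: the origin (TCP) lies midway between the tips of the shut fingers; the grasp point (between the pads) lies 19 mm behind it; z points along the fingers, x is the direction in which the jaws open and shut, and the axes are right-handed (so a half turn about z gives the same grasp; the last joint's range is limited). The gripper opens to 85 mm and grips with 20 to 120 N. Pads are 22 mm wide; open, the fingers measure 114 mm over their backs; the gripper's body (76 mm by 85 mm) begins 54 mm behind the grasp point. The pads swing forward as they close: fully open they stand 13 mm farther back than shut.
Start: joints at [1.282, 0.332, -0.065, 1.46, 0.022, 1.35, -0.088], TCP at [0.164, -0.603, 0.231] pointing down, gripper open.
Joint ranges: [-2.6, 2.6], [-0.5, 2.12], [-1.47, 1.34], [0.16, 2.42], [-1.27, 4.41], [0.06, 2.06], [-2.6, 2.6]. Speed limits (rad/s): [2.22, 2.22, 2.79, 2.79, 3.14, 3.14, 3.14].

INTERFACE

Orientations are given as a unit quaternion [x, y, z, w].
In Python, from workcell import monitor, eyes, ticket, models gives the robot as it stands.
- The arm moves only by the tool servo_tool, never from a script. Its argument "motion" is a list of rows, each a list of 7 numbers: the opening, from 0 (shut) to 1 (fully open), then the shift along the tool's x, y, z in m, then the turn, a rotation vector about the tool's x, y, z in degrees. In form: [[fingers, tx, ty, tz, rx, ry, rz], ...]. A call has 1 to 20 rows; each row is the pose to reach, as a shift and turn from the pose commanded when the call began, along the tool's axes at that moment; what a row does not reach only later rows make up. A row lasts 1/8 s, in which the tool goes at most 62.5 mm and 10.7 degrees, less where a joint would pass 70% of its speed; a pose out of reach is approached as far as the arm can. A call with a gripper value outside its range is refused whole. The fingers move at their own pace and stop on an object; "grip_force" is the grip in N (left out, the last holds). Time passes only in rows, so rows that repeat a pose let the fingers close. It gives the time, the measured TCP pose, the force and the opening at its end, in the units of the state.
- monitor.get_obs(): the state, without advancing time (a new reading comes with each control period).
- eyes.camera(name): name is "scene" or "top" or "wrist"; returns (picture, depth): 420x560x3 uint8, blue, green, red; 420x560 float32, m along the optical axis (not along the pixel's ray), 0 where there is no reading.
- eyes.camera_info(name): a dict with "intrinsics" (3x3 intrinsics, pixels), "k1" (the pictures are not rectified: a ray, as slopes to the right and down, at radius r is drawn at 1 + k1 r^2 times it, then the intrinsics apply), "extrinsics" (4x4, takes a point from world to camera coordinates); the wrist camera has in their place "tool_from_camera" (4x4, takes a point from camera to tool coordinates, whose origin is the TCP and whose axes are the tool frame's). Camera axes: x right, y down, z forward; pixel columns grow to the right and rows downward; lengths in m; the calibration is good to about 2 mm. A picture is of the moment at which its call begins: read the wrist's pose just before it. camera_info takes no time and is no camera call.
- ticket.hand_in(): hands the job in, once; it reports no verdict.
Trained networks look in the newest picture that a camera, given by its name, has taken for a name from the list of things; names that differ only in an ending like _2 or _b are one class to them, and where a whole thing is asked for, a point or a joint stands for the part that bears it (a point fixed in the world has none). Each returns a list of dicts, best first, with "confidence" (0 to 1); they miss things now and then, are a little off and sometimes report something else, mostly with a low value. They report only what shows in the picture. A call takes as long as a camera call. They do not tell look-alikes from the thing itself.
- models.boxes_of(camera, thing): "point" ([x, y, z] in m, in the coordinates of the camera as it stood for that picture, good to about 4 mm: the middle of the surface that is visible of it).
The state is a dict: "clock": time; "joint_pos": joint angles; "joint_velocities": joint speeds; "tau": joint torques, N m; "position": TCP position; "ee_rot": TCP orientation; "ft_force": force on the tool from outside, world axes, zero at the start; "torque": the same for the moment, N m; "grip_width": opening from 0.0 (shut) to 1.0 (fully open).
Only numpy, scipy, OpenCV 4.12 (cv2) and the standard library are available. Lean on these libraries where they do the work, as an engineer would, in place of code of your own. Each camera call takes 0.05 s, during which the arm holds its last target. There are 200 camera calls.

TASK

The drill vice holds an aluminium angle bracket whose top leg already has its two holes. Slide the jaw open (it slides by hand, without the screw), turn the bracket and clamp it again the other way up: the drilled leg upright between the jaws, about mid-way along them and seated down on the vice bed, the undrilled leg lying level on top ready for drilling, the jaw slid up tight against it. Leave the finished bracket and the tools lying about where they are.

Things in the scene. Friction and masses are not known exactly. Their poses are not given: they have to be found in the camera images.
- vice: Dark green drill vice, bolted to a 180 x 130 x 10 mm steel plate, fixed on the bench. Origin: centre of its underside, on the plate (10 mm over the bench). x: along the slide, from the moving to the fixed jaw; y along the jaw faces; z up. Both jaws 68 mm wide (y +-34), tops at z = 44 mm; fixed jaw x 51..80. End plate x -60..-48, z to 34. Lugs with bolts at x = 50 and -10: to y +-49, z 15.
- vice_jaw (a joint): Slide of the moving jaw, m. 0: shut (1 mm left between the faces); grows as it moves off the fixed jaw (toward -x of the vice), to 0.040 fully open. Gap between the faces = value + 0.001: it reads 0.007 when tight on the 8 mm bracket. About 4 N of friction; it stays where left. Pinch the jaw across its 68 mm width to slide it, or push it from behind to close it.
- vice_jaw_top (a point): Middle of the moving jaw's top (z = 44 mm in the vice frame); moves with the jaw. The jaw reaches 17 mm to either side in x, 34 mm in y and 28 mm down.
- vice_seat (a point): Point on the fixed jaw's face, at bed height (z = 16 mm in the vice frame) and mid-way along the jaw; axes as the vice. The bed is two rails at y 12..34 and -34..-12 mm, with an open channel between.
- bracket: Aluminium angle (L section): two legs 60 mm long outside, 8 mm thick, 50 mm wide along the corner; 0.12 kg. Origin: middle of the outer corner edge. The drilled leg (two 9 mm holes) runs along its +x (z 0..-8 mm), the undrilled leg along its -z (x 0..8 mm), y along the corner. At the start the undrilled leg is clamped, standing on the bed; the drilled leg lies level over the fixed jaw.
- bracket_drilled_end (a point): Middle of the free end face of the drilled leg, 60 mm from the corner; axes as the bracket.
- bracket_blank_end (a point): Middle of the free end face of the undrilled leg, 60 mm from the corner; axes as the bracket.
- done_bracket: Finished bracket of the same size, with holes in both legs, standing on the bench with one leg flat; leave it. Origin: middle of its outer corner edge.
- punch: Black centre punch, 110 x 10 mm, lying on the bench; leave it. Origin: its middle, underside.
- spanner_10: Small steel combination spanner, 115 x 23 x 6 mm, lying on the bench; leave it. Origin: its middle, underside.
- hex_key_5: Black hex key, 82 x 30 x 6 mm, lying on the bench; leave it. Origin: its middle, underside.
- chuck_key_a: Steel drill chuck key, 76 x 68 x 15 mm, lying on the bench; leave it. Origin: its middle, underside.
Mind the look-alikes: they are no part of the job. Leave any blue or green look-alike of the bracket alone.

How it is judged:
At the end, for the whole second after the job is handed in: Drilled leg down in the vice, within 0.1 rad of upright, its end within 3 mm of the bed, against the fixed jaw and within 15 mm of the jaws' middle; vice_jaw between 0.005 and 0.0085 (at most 1.5 mm slack); the undrilled leg level on top, pointing to either side; at rest (angle between bracket's own x axis and vertical above 3.0416 rad and z of bracket_drilled_end in the frame of vice_seat between -0.003 and 0.003 m and x of bracket_drilled_end in the frame of vice_seat between -0.0075 and -0.001 m and y of bracket_drilled_end in the frame of vice_seat between -0.015 and 0.015 m and value of joint vice_jaw between 0.005 and 0.0085 m and linear speed of bracket below 0.01 m/s); the robot touches nothing.
It fails at once if a bystander (done bracket) is moved more than 30 mm (distance of done_bracket from where it was at the start of the episode above 0.03 m).
It fails at once if a bystander (punch) is moved more than 30 mm (distance of punch from where it was at the start of the episode above 0.03 m).
It fails at once if a bystander (spanner 10) is moved more than 30 mm (distance of spanner_10 from where it was at the start of the episode above 0.03 m).
It fails at once if a bystander (hex key 5) is moved more than 30 mm (distance of hex_key_5 from where it was at the start of the episode above 0.03 m).
It fails at once if a bystander (chuck key a) is moved more than 30 mm (distance of chuck_key_a from where it was at the start of the episode above 0.03 m).
It also fails if it takes over 64 s, if anything falls off the work surface, if the arm or the gripper's body presses on something with over 40 N, if the wrist force passes 120 N, or if a joint passes its speed limit or range.

## Working session

There is one attempt and no reset: what is moved stays moved. The work goes in short steps, Python scripts to look and compute and a tool call to move; the robot and the scene stay as the last step left them, time stands still between calls to the robot, and variables do not carry over. Pictures are saved under pics/ and viewed, about 8 in all and at most 12, crops included, and the job is handed in when it is done.

Besides the shell and the picture viewer there is one more tool, called after ">>>" in YAML: its name, and indented under it one key for each argument. servo_tool: Moves the arm, as the interface text tells. Its arguments: {"type":"object","properties":{"motion":{"type":"array"},"grip_force":{"type":"number"}},"required":["motion"]}

```bash
mkdir -p pics
cat > h.py <<'E'
import numpy as np, cv2
from scipy.spatial.transform import Rotation as R
from workcell import monitor, eyes, ticket, models
def T_tool():
    o=monitor.get_obs(); T=np.eye(4); T[:3,:3]=R.from_quat(o['ee_rot']).as_matrix(); T[:3,3]=o['position']; return T
def wfc(name):
    i=eyes.camera_info(name)
    return T_tool()@np.array(i['tool_from_camera']) if name=='wrist' else np.linalg.inv(np.array(i['extrinsics']))
def shot(name,fn=None):
    W=wfc(name); im,d=eyes.camera(name)
    if fn: cv2.imwrite('pics/'+fn,im)
    return im,d,W
def cloud(name,d,W):
    i=eyes.camera_info(name); K=np.array(i['intrinsics']); k1=i['k1']
    h,w=d.shape; u,v=np.meshgrid(np.arange(w),np.arange(h))
    p=np.stack([u,v],-1).reshape(-1,1,2).astype(np.float64)
    n=cv2.undistortPoints(p,K,np.array([k1,0,0,0,0.])).reshape(h,w,2)
    P=np.dstack([n[...,0]*d,n[...,1]*d,d])
    return P@W[:3,:3].T+W[:3,3]
def find(name,W,thing):
    return [(np.round(W[:3,:3]@np.array(b['point'])+W[:3,3],4),round(b['confidence'],2)) for b in models.boxes_of(name,thing)][:3]
E
python3 - <<'E'
from h import *
o=monitor.get_obs(); print({k:np.round(v,3) for k,v in o.items()})
im1,d1,W1=shot('scene')
for t in ['vice','bracket','vice_jaw']: print(t,find('scene',W1,t))
im2,d2,W2=shot('top')
for t in ['vice','bracket','vice_jaw','done_bracket','punch','spanner_10','hex_key_5','chuck_key_a']: print(t,find('top',W2,t))
cv2.imwrite('pics/a.png',im1);cv2.imwrite('pics/b.png',im2)
np.savez('c.npz',p1=cloud('scene',d1,W1),p2=cloud('top',d2,W2),im1=im1,im2=im2)
E
```

```text
{'clock': np.float64(0.0), 'joint_pos': array([ 1.282,  0.333, -0.065,  1.461,  0.022,  1.35 , -0.088]), 'joint_velocities': array([-0.002, -0.   , -0.001,  0.   , -0.001,  0.001, -0.   ]), 'tau': array([-0.0000e+00, -6.2544e+01,  4.9000e-02, -3.9162e+01,  1.6000e-02,
        1.0000e-02, -0.0000e+00]), 'position': array([ 0.164, -0.603,  0.23 ]), 'ee_rot': array([ 0.795, -0.607, -0.001, -0.   ]), 'ft_force': array([-0.391, -0.453, -0.757]), 'torque': array([-0.05 ,  0.011,  0.01 ]), 'grip_width': np.float64(0.997)}
vice []
bracket [(array([0.6071, 0.3659, 0.0325]), 0.93), (array([0.359 , 0.4586, 0.0293]), 0.79), (array([0.5894, 0.1336, 0.0801]), 0.72)]
vice_jaw [(array([0.5534, 0.1701, 0.0448]), 0.68)]
vice [(array([0.5504, 0.1813, 0.0113]), 0.95), (array([0.5575, 0.1602, 0.0543]), 0.57)]
bracket [(array([0.3692, 0.4589, 0.0494]), 0.87), (array([0.6155, 0.3425, 0.0484]), 0.78), (array([0.6002, 0.1211, 0.0894]), 0.72)]
vice_jaw [(array([0.5553, 0.1618, 0.0561]), 0.58)]
done_bracket [(array([0.6632, 0.4742, 0.0103]), 0.77)]
punch [(array([0.7048, 0.2605, 0.0074]), 0.54)]
spanner_10 [(array([0.5276, 0.4519, 0.0042]), 0.48)]
hex_key_5 []
chuck_key_a [(array([ 0.5568, -0.1284,  0.0117]), 0.59), (array([0.5532, 0.1637, 0.0563]), 0.55)]
```

View pics/a.png

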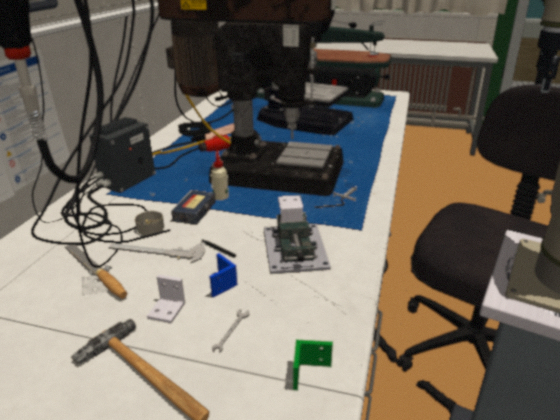

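View pics/b.png

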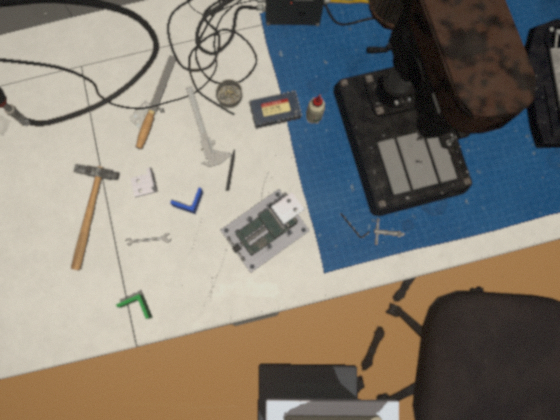

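The scene view shows the vice at (295,245) with the bracket's white top leg at (290,208). The top view shows the vice at (265,230), the bracket at (288,208), the blue and green look-alikes at (187,200) and (135,303), and the drill press to the right. Next I'll fit the plate and bracket roughly.

Run:
```python
from h import *
c=np.load('c.npz')
for n in ['p2','p1']:
    P=c[n].reshape(-1,3)
    m=np.linalg.norm(P[:,:2]-[0.56,0.165],axis=1)<0.13
    P=P[m]
    for lo,hi in [(0.005,0.016),(0.05,0.06),(0.075,0.1)]:
        q=P[(P[:,2]>lo)&(P[:,2]<hi)]
        if len(q)>5: print(n,lo,len(q),q.mean(0).round(4),np.median(q[:,2]).round(4),cv2.minAreaRect((q[:,:2]*1000).astype(np.float32)))
    print('bench z',np.median(P[P[:,2]<0.006][:,2]))
i=eyes.camera_info('wrist'); print(np.round(i['tool_from_camera'],3),np.round(i['intrinsics'],1),i['k1'])
print(R.from_quat(monitor.get_obs()['ee_rot']).as_matrix().round(3))
```

```text
p2 0.005 2211 [0.5528 0.1706 0.0101] 0.0101 ((559.9977416992188, 160.60458374023438), (249.3164520263672, 250.91253662109375), 70.72956085205078)
p2 0.05 428 [0.5709 0.148  0.0544] 0.0544 ((562.05517578125, 166.85594177246094), (68.26578521728516, 136.50936889648438), 36.7828369140625)
p2 0.075 534 [0.5998 0.1197 0.0867] 0.0868 ((600.654541015625, 119.0372314453125), (50.111934661865234, 60.62514114379883), 37.67945861816406)
bench z 0.0009208948415346807
p1 0.005 1393 [0.541  0.1976 0.0103] 0.0103 ((557.13427734375, 152.61572265625), (151.74679565429688, 216.9913330078125), 36.0317497253418)
p1 0.05 359 [0.5714 0.1515 0.0541] 0.054 ((577.4083251953125, 142.93453979492188), (67.34864044189453, 73.07075500488281), 37.32563400268555)
p1 0.075 365 [0.5942 0.1256 0.0846] 0.0859 ((598.0778198242188, 118.75807189941406), (50.396484375, 65.01023864746094), 36.27934265136719)
bench z 0.0004645796311528727
[[ 1.    -0.001 -0.    -0.001]
 [ 0.001  0.951  0.309 -0.078]
 [-0.    -0.309  0.951 -0.143]
 [ 0.     0.     0.     1.   ]] [[367.1   0.  284.9]
 [  0.  367.1 200.2]
 [  0.    0.    1. ]] -0.06373021683442726
[[ 0.263 -0.965  0.   ]
 [-0.965 -0.263 -0.   ]
 [ 0.    -0.    -1.   ]]
```

Run:
```python
from h import *
c=np.load('c.npz')
P=np.vstack([c['p1'].reshape(-1,3),c['p2'].reshape(-1,3)])
print('max z (mm) rows x=.3.., cols y=.5..-.5')
ys=np.arange(.5,-.6,-.1)
for x in np.arange(.2,1.0,.1):
    print(round(x,1),[int(1000*P[(abs(P[:,0]-x-.05)<.05)&(abs(P[:,1]-y+.05)<.05)][:,2].max(initial=-1)) for y in ys])
# plan: pose waypoint relative to current tool
T=T_tool()
xv=np.array([.611,-.791,0]);yv=np.array([.791,.611,0]);zv=np.array([0,0,1.])
def pose(p,a,s=1):
    d=np.cos(a)*xv-np.sin(a)*zv; x=s*yv; y=np.cross(d,x); M=np.eye(4); M[:3,:3]=np.c_[x,y,d]; M[:3,3]=p; return M
def rel(M,T): 
    D=np.linalg.inv(T)@M; return D[:3,3].round(3),R.from_matrix(D[:3,:3]).as_rotvec(degrees=True).round(1)
T0=T.copy();T0[:3,3]=[.45,-.2,.3];print(rel(T0,T))
for a in (90,45,30):
  for s in (1,-1): print(a,s,rel(pose([.5,.22,.26],np.deg2rad(a),s),T))
```

```text
max z (mm) rows x=.3.., cols y=.5..-.5
0.2 [7, 3, -740, -741, -743, -743, -740, -716, -247, -241, 482]
0.3 [58, 8, 8, 1324, 9, 0, -739, -727, -249, -241, -239]
0.4 [11, 10, 47, 46, 10, 11, 10, 7, 7, -252, -254]
0.5 [12, 51, 51, 92, 90, 18, 19, 10, 11, 11, 8]
0.6 [66, 59, 17, 93, 91, 55, 530, 530, 65, 12, 12]
0.7 [691, 16, 17, 10, 14, 497, 531, 531, 60, 13, 37]
0.8 [618, 525, 39, 42, 143, 529, 530, 530, 53, 15, 379]
0.9 [18, 34, 37, 37, 34, 492, 435, 60, 7, 9, 376]
(array([-0.314, -0.382, -0.069]), array([-0.,  0.,  0.]))
90 1 (array([-0.706, -0.54 , -0.029]), array([   0. ,   -0. , -112.5]))
90 -1 (array([-0.706, -0.54 , -0.029]), array([-0. , -0. , 67.5]))
45 1 (array([-0.706, -0.54 , -0.029]), array([ -29.3,   43.8, -105.8]))
45 -1 (array([-0.706, -0.54 , -0.029]), array([39.5, 26.4, 63.9]))
30 1 (array([-0.706, -0.54 , -0.029]), array([ -38.8,   58. , -100.6]))
30 -1 (array([-0.706, -0.54 , -0.029]), array([52.6, 35.2, 61. ]))
```

>>> servo_tool:
  motion:
    - [1,-0.16,-0.19,-0.035,-4,6,-15]
    - [1,-0.314,-0.382,-0.069,-8,12,-30]
    - [1,-0.314,-0.382,-0.069,-8,12,-30]
    - [1,-0.314,-0.382,-0.069,-8,12,-30]
    - [1,-0.314,-0.382,-0.069,-15,22,-53]
    - [1,-0.314,-0.382,-0.069,-15,22,-53]
    - [1,-0.706,-0.54,-0.029,-29.3,43.8,-105.8]
    - [1,-0.706,-0.54,-0.029,-29.3,43.8,-105.8]
    - [1,-0.706,-0.54,-0.029,-29.3,43.8,-105.8]
    - [1,-0.706,-0.54,-0.029,-29.3,43.8,-105.8]
    - [1,-0.706,-0.54,-0.029,-29.3,43.8,-105.8]
    - [1,-0.706,-0.54,-0.029,-29.3,43.8,-105.8]
    - [1,-0.706,-0.54,-0.029,-29.3,43.8,-105.8]
    - [1,-0.706,-0.54,-0.029,-29.3,43.8,-105.8]
    - [1,-0.706,-0.54,-0.029,-29.3,43.8,-105.8]
    - [1,-0.706,-0.54,-0.029,-29.3,43.8,-105.8]
    - [1,-0.706,-0.54,-0.029,-29.3,43.8,-105.8]
    - [1,-0.706,-0.54,-0.029,-29.3,43.8,-105.8]

```text
clock: 2.9
position: [0.4997, 0.2199, 0.2602]
ee_rot: [0.874, 0.299, 0.123, 0.362]
ft_force: [0.3, -0.9, 0.2]
grip_width: 1.001
```

```bash
cat >> h.py <<'E'
xv=np.array([.611,-.791,0]);xv/=np.linalg.norm(xv);yv=np.array([-xv[1],xv[0],0]);zv=np.array([0,0,1.])
def pose(p,a,s=1):
    a=np.deg2rad(a);d=np.cos(a)*xv-np.sin(a)*zv; x=s*yv; M=np.eye(4); M[:3,:3]=np.c_[x,np.cross(d,x),d]; M[:3,3]=p; return M
def rel(M,T=None):
    D=np.linalg.inv(T_tool() if T is None else T)@M; return D[:3,3].round(4),R.from_matrix(D[:3,:3]).as_rotvec(degrees=True).round(1)
E
python3 - <<'E'
from h import *
o=monitor.get_obs();print(o['clock'],np.round(o['joint_pos'],3),o['position'].round(3)); print(T_tool().round(3)); print(rel(pose([.5,.22,.26],45,1)))
E
```

```text
2.9 [ 0.043  0.479 -1.232  1.731  1.088  1.769 -0.672] [0.5  0.22 0.26]
[[ 0.791  0.433  0.432  0.5  ]
 [ 0.612 -0.559 -0.56   0.22 ]
 [-0.001  0.707 -0.707  0.26 ]
 [ 0.     0.     0.     1.   ]]
(array([ 0.0003, -0.0001,  0.0002]), array([-0.,  0.,  0.]))
```

Run:
```python
from h import *
im,d,W=shot('wrist','w1.png'); P=cloud('wrist',d,W).reshape(-1,3)
P=P[np.linalg.norm(P[:,:2]-[.56,.165],axis=1)<.14]
for lo,hi in [(.007,.014),(.050,.058),(.082,.09)]:
    q=P[(P[:,2]>lo)&(P[:,2]<hi)]
    print(lo,len(q),np.median(q[:,2]).round(4),cv2.minAreaRect((q[:,:2]*1000).astype(np.float32)))
    u=q[:,:2]@xv[:2]; v=q[:,:2]@yv[:2]; print('  u',np.percentile(u,[.5,5,50,95,99.5]).round(4),'v',np.percentile(v,[.5,5,50,95,99.5]).round(4))
q=P[(P[:,2]>.06)&(P[:,2]<.075)]; print('leg face u',np.percentile(q[:,:2]@xv[:2],[5,50,95]).round(4),'v',np.percentile(q[:,:2]@yv[:2],[1,50,99]).round(4))
```

```text
0.007 5253 0.0102 ((601.5812377929688, 171.3097686767578), (203.6261749267578, 125.46560668945312), 37.1154670715332)
  u [0.1712 0.1742 0.2136 0.2843 0.2928] v [0.4795 0.4822 0.5371 0.6063 0.6092]
0.05 2530 0.0539 ((578.2874755859375, 140.970458984375), (68.16310119628906, 71.86871337890625), 36.31689453125)
  u [0.2068 0.2079 0.2241 0.2608 0.2745] v [0.5099 0.513  0.5418 0.5743 0.5774]
0.082 2000 0.0862 ((597.8596801757812, 118.79627990722656), (49.667022705078125, 62.96214294433594), 36.59375762939453)
  u [0.2404 0.2414 0.265  0.2978 0.3016] v [0.5207 0.523  0.5455 0.5681 0.5705]
leg face u [0.2404 0.2414 0.2424] v [0.5213 0.5459 0.5707]
```

View pics/w1.png

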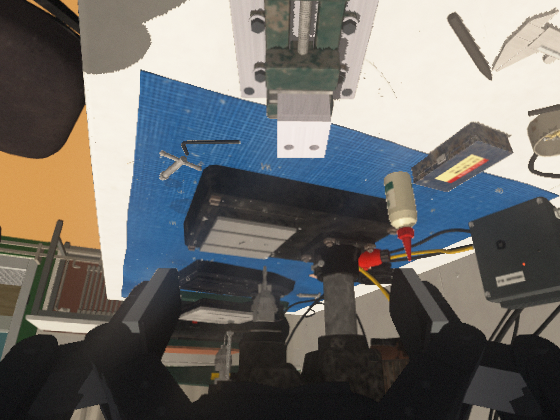

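The picture shows the bracket clamped at about (303,130), the moving jaw towards the top of the frame, and the press well beyond. All the measured sizes match the given ones. Next I'll compute the grasp.

```bash
sed -i 's/^xv=np.array(\[.611,-.791,0\]);/xv=np.array([np.cos(np.deg2rad(-53)),np.sin(np.deg2rad(-53)),0]);/' h.py
cat >> h.py <<'E'
C=np.array([.5797,.1427,0])  # start outer-face middle: vice x=43,y~0 (bench level)
def V(x,y,z): return C+(x-.043)*xv+y*yv+z*zv   # vice xy, world z
E
python3 - <<'E'
from h import *
M=pose([0,0,0],45); d=M[:3,2]
for k in (-.06,.0): M[:3,3]=V(.047,0,.082)+(.022+k)*d; print(M[:3,3].round(3),rel(M))
M[:3,3]+=-.014*xv; print('open',rel(M));
E
```

```text
[0.566 0.161 0.109] (array([ 0.0169, -0.0463,  0.1683]), array([ 0. , -0.4,  0.4]))
[0.591 0.127 0.066] (array([ 0.0164, -0.0464,  0.2283]), array([ 0. , -0.4,  0.4]))
open (array([ 0.0165, -0.0563,  0.2184]), array([ 0. , -0.4,  0.4]))
```

>>> servo_tool:
  motion:
    - [1,0.0169,-0.0463,0.06,0,-0.4,0.4]
    - [1,0.0169,-0.0463,0.12,0,-0.4,0.4]
    - [1,0.0169,-0.0463,0.168,0,-0.4,0.4]
    - [1,0.0165,-0.0463,0.19,0,-0.4,0.4]
    - [1,0.0165,-0.0464,0.21,0,-0.4,0.4]
    - [1,0.0165,-0.0464,0.228,0,-0.4,0.4]
    - [1,0.0165,-0.0464,0.228,0,-0.4,0.4]
    - [0.4,0.0165,-0.0464,0.228,0,-0.4,0.4]
    - [0.4,0.0165,-0.0464,0.228,0,-0.4,0.4]
    - [0.4,0.0165,-0.0464,0.228,0,-0.4,0.4]
    - [0.4,0.0165,-0.0464,0.228,0,-0.4,0.4]
    - [0.4,0.0165,-0.0464,0.228,0,-0.4,0.4]
  grip_force: 100

```text
clock: 4.45
position: [0.5912, 0.1298, 0.0673]
ee_rot: [0.876, 0.295, 0.123, 0.363]
ft_force: [-3.5, 1.5, 6.4]
grip_width: 0.56
```

>>> servo_tool:
  motion:
    - [0.4,0,-0.002,-0.002,0,0,0]
    - [0.4,0,-0.004,-0.004,0,0,0]
    - [0.4,0,-0.006,-0.006,0,0,0]
    - [0.4,0,-0.008,-0.008,0,0,0]
    - [0.4,0,-0.01,-0.01,0,0,0]
    - [0.4,0,-0.01,-0.01,0,0,0]
  grip_force: 100

```text
clock: 5.2
position: [0.5837, 0.1395, 0.0674]
ee_rot: [0.876, 0.293, 0.123, 0.364]
ft_force: [3.5, -1.9, 4.4]
grip_width: 0.557
```

```bash
cat >> h.py <<'E'
def look(name='top',f=None):
    im,d,W=shot(name,f); P=cloud(name,d,W).reshape(-1,3); P=P[np.linalg.norm(P[:,:2]-C[:2],axis=1)<.14]
    X=np.c_[(P-C)@xv+.043,(P-C)@yv,P[:,2]]; return X
E
python3 - <<'E'
from h import *
for n in ('top','wrist'):
    X=look(n,n+'2.png')
    q=X[(X[:,2]>.050)&(X[:,2]<.058)&(X[:,0]<.045)&(abs(X[:,1])<.03)]; print(n,len(q),np.percentile(q[:,0],[2,10,50,90,98]).round(4))
E
```

```text
top 128 [0.0074 0.0138 0.0232 0.0315 0.0331]
wrist 9040 [-0.0029 -0.0021  0.009   0.0311  0.0319]
```

View pics/wrist2.png

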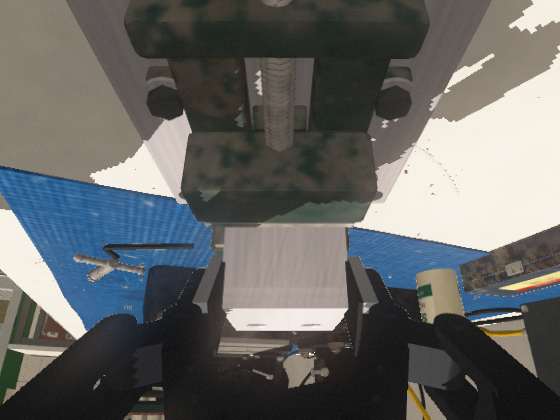

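The jaw has been pushed back (gap about 19 mm) and the bracket is firmly held at (285,270). I'll lift it and test which way joint 7 turns.

>>> servo_tool:
  motion:
    - [0.4,0,0.01,-0.01,0,0,0]
    - [0.4,0,0.03,-0.03,0,0,0]
    - [0.4,0,0.06,-0.06,0,0,0]
    - [0.4,0,0.09,-0.09,0,0,0]
    - [0.4,0,0.09,-0.09,0,0,10]
    - [0.4,0,0.09,-0.09,0,0,20]
    - [0.4,0,0.09,-0.09,0,0,20]

```text
clock: 6.18
position: [0.5822, 0.1404, 0.1937]
ee_rot: [0.914, 0.139, 0.183, 0.336]
ft_force: [-0.3, -0.2, -0.5]
grip_width: 0.556
```

Run:
```python
from h import *
o=monitor.get_obs();print(o['clock'],np.round(o['joint_pos'],3),o['position'].round(3),o['ft_force'],o['grip_width'])
```

```text
6.175 [ 0.154  0.535 -1.108  1.78   1.204  1.579 -0.962] [0.582 0.14  0.194] [-0.2501215  -0.23042433 -0.5470033 ] 0.5559136588172686
```

>>> servo_tool:
  motion:
    - [0.4,0,0,0,0,0,-100]
    - [0.4,0,0,0,0,0,-100]
    - [0.4,0,0,0,0,0,-100]
    - [0.4,0,0,0,0,0,-100]
    - [0.4,0,0,0,0,0,-100]
    - [0.4,0,0,0,0,0,-100]
    - [0.4,0,0,0,0,0,-100]
    - [0.4,0,0,0,0,0,-100]
    - [0.4,0,0,0,0,0,-100]
    - [0.4,0,0,0,0,0,160]
    - [0.4,0,0,0,0,0,160]
    - [0.4,0,0,0,0,0,160]
    - [0.4,0,0,0,0,0,160]
    - [0.4,0,0,0,0,0,160]
    - [0.4,0,0,0,0,0,160]
    - [0.4,0,0,0,0,0,160]
    - [0.4,0,0,0,0,0,160]
    - [0.4,0,0,0,0,0,160]
    - [0.4,0,0,0,0,0,160]
    - [0.4,0,0,0,0,0,160]

```text
clock: 8.68
position: [0.5825, 0.1401, 0.1934]
ee_rot: [-0.296, 0.875, -0.363, 0.121]
ft_force: [0.1, 0.4, -1.6]
grip_width: 0.561
```

Run:
```python
from h import *
o=monitor.get_obs();print(o['clock'],np.round(o['joint_pos'],3),o['position'].round(3),o['ft_force'],o['grip_width'])
print(rel(pose(V(.047,0,.2),45,-1)))
print(T_tool().round(3))
im,d,W=shot('wrist','w3.png')
X=cloud('wrist',d,W)
np.savez('w3.npz',X=X)
```

```text
8.675 [ 0.264  0.682 -1.308  1.776  1.334  1.717  2.498] [0.582 0.14  0.193] [ 0.07400529  0.39933059 -1.63866396] 0.5609145224620856
(array([ 0.0007, -0.0048, -0.0046]), array([0.1, 0.1, 0.3]))
[[-0.796 -0.43   0.426  0.582]
 [-0.606  0.562 -0.563  0.14 ]
 [ 0.002 -0.706 -0.708  0.193]
 [ 0.     0.     0.     1.   ]]
```

View pics/w3.png

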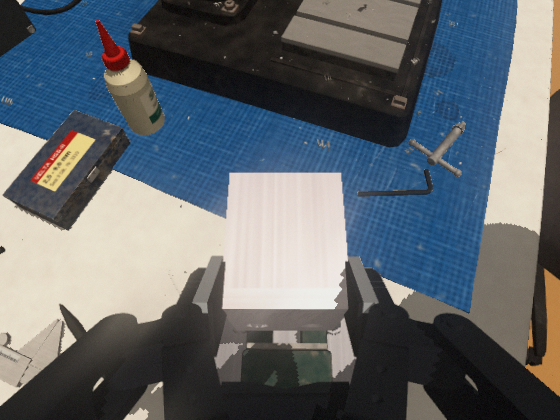

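The flip worked. The blank leg is now on top at (285,240), and the drilled leg's outer face lies below the corner edge at row 308. I'll fit the pose.

Run:
```python
from h import *
X=np.load('w3.npz')['X']
def fit(r0,r1,c0,c1):
    q=X[r0:r1,c0:c1].reshape(-1,3); q=q[abs(q-np.median(q,0)).max(1)<.06]
    m=q.mean(0); n=np.linalg.svd(q-m,full_matrices=False)[2][2]; r=(q-m)@n; k=abs(r)<.002
    q=q[k]; m=q.mean(0); n=np.linalg.svd(q-m,full_matrices=False)[2][2]
    Q=np.c_[(q-C)@xv+.043,(q-C)@yv,q[:,2]]
    print('n(vice)',(n@np.c_[xv,yv,zv]).round(4),'mean',Q.mean(0).round(4),'min',Q.min(0).round(4),'max',Q.max(0).round(4))
fit(185,295,245,330); fit(315,325,250,325)
col=X[:,285]; Q=np.c_[(col-C)@xv+.043,(col-C)@yv,col[:,2]]
print(Q[165:345:6].round(4))
row=X[240]; Q=np.c_[(row-C)@xv+.043,(row-C)@yv,row[:,2]]; print(Q[[226,230,234,338,342,346]].round(4))
```

```text
n(vice) [-0.0033  0.0042 -1.    ] mean [ 0.0554 -0.0009  0.2091] min [ 0.0321 -0.0195  0.2071] max [0.0813 0.0177 0.211 ]
n(vice) [-0.9999 -0.0028 -0.0117] mean [ 0.0269 -0.0012  0.1836] min [ 0.0265 -0.0185  0.1608] max [0.0283 0.0167 0.1975]
[[ 2.227e-01 -2.000e-04  1.600e-03]
 [ 2.140e-01 -2.000e-04  3.000e-03]
 [ 8.390e-02  0.000e+00  2.101e-01]
 [ 8.130e-02  0.000e+00  2.092e-01]
 [ 7.850e-02  0.000e+00  2.088e-01]
 [ 1.000e-03  2.000e-04  3.503e-01]
 [ 7.180e-02 -0.000e+00  2.104e-01]
 [ 6.910e-02 -0.000e+00  2.101e-01]
 [ 6.680e-02 -0.000e+00  2.091e-01]
 [ 6.390e-02 -0.000e+00  2.092e-01]
 [ 6.090e-02 -1.000e-04  2.098e-01]
 [ 5.880e-02 -1.000e-04  2.085e-01]
 [ 5.620e-02 -1.000e-04  2.082e-01]
 [ 5.290e-02 -1.000e-04  2.100e-01]
 [ 5.070e-02 -1.000e-04  2.090e-01]
 [ 4.850e-02 -1.000e-04  2.082e-01]
 [ 4.560e-02 -1.000e-04  2.093e-01]
 [ 4.340e-02 -1.000e-04  2.084e-01]
 [ 4.070e-02 -1.000e-04  2.093e-01]
 [ 3.830e-02 -1.000e-04  2.093e-01]
 [ 3.600e-02 -1.000e-04  2.089e-01]
 [ 3.380e-02 -2.000e-04  2.086e-01]
 [ 3.150e-02 -2.000e-04  2.087e-01]
 [ 2.900e-02 -2.000e-04  2.094e-01]
 [ 2.710e-02 -2.000e-04  2.078e-01]
 [ 2.690e-02 -2.000e-04  1.954e-01]
 [ 2.680e-02 -3.000e-04  1.804e-01]
 [ 2.670e-02 -3.000e-04  1.619e-01]
 [ 4.230e-02 -8.000e-04  1.000e-02]
 [ 3.720e-02 -8.000e-04  1.050e-02]]
[[ 0.0543  0.0241  0.2094]
 [ 0.0546  0.0225  0.2088]
 [ 0.0548  0.0209  0.2082]
 [ 0.0546 -0.0218  0.2091]
 [ 0.0544 -0.0233  0.2097]
 [ 0.1329 -0.062   0.0032]]
```

>>> servo_tool:
  motion:
    - [0.4,0,-0.0085,0.0085,0,0,0]
    - [0.4,0,-0.0085,0.0085,0,0,0]
    - [0.4,0,0.0115,0.0285,0,0,0]
    - [0.4,0,0.0315,0.0485,0,0,0]
    - [0.4,0,0.0465,0.0635,0,0,0]
    - [0.4,0,0.0565,0.0735,0,0,0]
    - [0.4,0,0.0665,0.0835,0,0,0]
    - [0.4,0,0.0735,0.0905,0,0,0]
    - [0.4,0,0.0765,0.0935,0,0,0]
    - [0.4,0,0.0765,0.0935,0,0,0]

```text
clock: 9.98
position: [0.5901, 0.1303, 0.0734]
ee_rot: [-0.294, 0.876, -0.363, 0.122]
ft_force: [-0.7, 0.8, -0.4]
grip_width: 0.558
```

>>> servo_tool:
  motion:
    - [0.4,0,0.0007,0.0007,0,0,0]
    - [0.4,0,0.0014,0.0014,0,0,0]
    - [0.4,0,0.0018,0.0018,0,0,0]
    - [0.4,0,0.0018,0.0018,0,0,0]

```text
clock: 10.48
position: [0.59, 0.1301, 0.0708]
ee_rot: [-0.294, 0.876, -0.363, 0.122]
ft_force: [-0.2, -0.0, -1.4]
grip_width: 0.555
```

```bash
cat >> h.py <<'E'
def prof(f=None,c=285):
    im,d,W=shot('wrist',f); X=cloud('wrist',d,W)
    return X,np.dstack([(X-C)@xv+.043,(X-C)@yv,X[...,2]])
E
python3 - <<'E'
from h import *
o=monitor.get_obs();print(o['ft_force'].round(1),o['position'].round(4),np.round(o['joint_pos'],2))
X,Q=prof('w4.png'); q=Q[185:295,245:330].reshape(-1,3); print('top',np.median(q,0).round(4),np.polyfit(q[:,0],q[:,2],1))
print(Q[300:345:4,285].round(4))
E
```

```text
[-0.2 -0.  -1.4] [0.59   0.1301 0.0708] [ 0.19  0.84 -1.16  1.85  1.47  1.63  2.34]
top [ 0.0672 -0.0009  0.0866] [-0.16169591  0.09810949]
[[ 0.0425 -0.0001  0.0873]
 [ 0.0413 -0.0001  0.0861]
 [ 0.0396 -0.0001  0.0869]
 [ 0.0394 -0.0001  0.0796]
 [ 0.0393 -0.0001  0.0709]
 [ 0.0394 -0.0001  0.06  ]
 [ 0.0393 -0.0002  0.049 ]
 [ 0.0393 -0.0002  0.0356]
 [ 0.0406 -0.0002  0.0098]
 [ 0.0383 -0.0002  0.0102]
 [ 0.0362 -0.0002  0.0098]
 [ 0.0299 -0.0002  0.0536]]
```

>>> servo_tool:
  motion:
    - [0.4,0,-0.0012,0.0012,0,0,0]
    - [0.4,0,-0.0024,0.0024,0,0,0]
    - [0.4,0,-0.0019,0.0029,0,0,0]
    - [0.4,0,-0.0014,0.0034,0,0,0]
    - [0.4,0,-0.0014,0.0034,0,0,0]

```text
clock: 11.15
position: [0.5923, 0.1274, 0.0703]
ee_rot: [-0.294, 0.876, -0.363, 0.122]
ft_force: [-2.0, -0.6, 7.2]
grip_width: 0.562
```

>>> servo_tool:
  motion:
    - [0.75,0,0,0,0,0,0]
    - [0.75,0,0,0,0,0,0]
    - [1,0,0,0,0,0,0]
    - [1,0,0,0,0,0,0]
    - [1,0,0,-0.03,0,0,0]
    - [1,0,0,-0.06,0,0,0]
    - [1,0,0,-0.1,0,0,0]
    - [1,0,0,-0.12,0,0,0]
    - [1,0,0,-0.12,0,0,0]

```text
clock: 12.28
position: [0.5409, 0.196, 0.1547]
ee_rot: [-0.294, 0.876, -0.362, 0.123]
ft_force: [0.0, 1.3, -0.1]
grip_width: 1.0
```

Run:
```python
from h import *
X,Q=prof('w5.png'); 
q=Q.reshape(-1,3); print('jaw top',np.percentile(q[(abs(q[:,2]-.054)<.003)&(q[:,0]<.037)&(q[:,0]>-.04)&(abs(q[:,1])<.03)][:,0],[2,50,98]).round(4))
b=q[(q[:,2]>.062)&(q[:,2]<.12)&(abs(q[:,1])<.02)&(q[:,0]>.02)&(q[:,0]<.13)]
for x in np.arange(.02,.12,.006):
    k=b[abs(b[:,0]-x)<.003]
    if len(k): print(round(x,3),len(k),k[:,2].max().round(4),np.median(k[:,2]).round(4))
c=q[(q[:,2]>.03)&(q[:,2]<.085)&(abs(q[:,1])<.02)&(q[:,0]>.034)&(q[:,0]<.05)]
for z in np.arange(.03,.086,.008):
    k=c[abs(c[:,2]-z)<.004]; print('z',round(z,3),len(k),np.median(k[:,0]).round(4) if len(k) else '')
```

```text
jaw top [-0.003   0.0113  0.0286]
0.044 59 0.0652 0.0625
0.05 748 0.0756 0.0685
0.056 709 0.0838 0.0789
0.062 276 0.0833 0.0806
0.068 264 0.08 0.0774
0.074 240 0.0763 0.0741
0.08 239 0.073 0.071
0.086 217 0.0699 0.0678
0.092 201 0.0669 0.0647
0.098 68 0.0635 0.0626
z 0.03 0 
z 0.038 278 0.0362
z 0.046 300 0.0383
z 0.054 471 0.0424
z 0.062 530 0.0467
z 0.07 146 0.0493
z 0.078 0
```

View pics/w5.png

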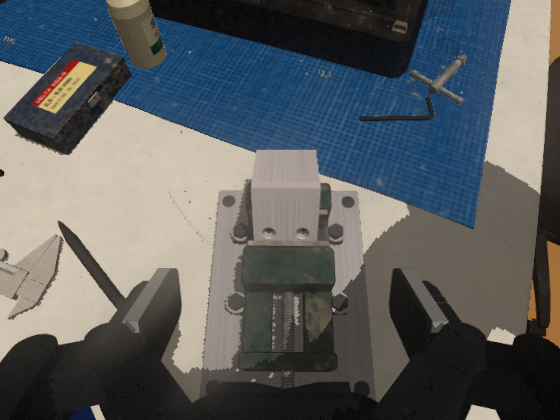

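It tipped as expected, resting about 26° over against the fixed jaw at (285,190). Pushing the jaw closed should straighten it. I'll check for room behind the jaw and compute the push.

Run:
```python
from h import *
X,Q=prof(); q=Q.reshape(-1,3)
for x in np.arange(-.055,.036,.007):
    k=q[(abs(q[:,0]-x)<.0035)&(q[:,2]<.06)]
    print(round(x,3),[int(1000*np.median(k[abs(k[:,1]-y)<.005][:,2])) if (abs(k[:,1]-y)<.005).sum() else None for y in (-.025,-.013,0,.013,.025)])
print('pre',rel(pose(V(-.025,0,.085),45,-1)),rel(pose(V(-.025,0,.040),45,-1)),rel(pose(V(-.012,0,.040),45,-1)),rel(pose(V(0.0012,0,.040),45,-1)))
```

```text
-0.055 [44, 44, 43, 43, 44]
-0.048 [42, 42, 42, 42, 42]
-0.041 [26, 13, 38, 25, 26]
-0.034 [26, 15, 38, 25, 26]
-0.027 [26, 17, 38, 25, 26]
-0.02 [25, 19, 38, 25, 26]
-0.013 [26, 20, 38, 25, 26]
-0.006 [32, 30, 39, 30, 30]
0.001 [54, 53, 53, 53, 54]
0.008 [54, 53, 53, 54, 53]
0.015 [54, 53, 53, 53, 53]
0.022 [53, 53, 53, 53, 53]
0.029 [52, 52, 52, 52, 52]
pre (array([0.0002, 0.0511, 0.0455]), array([-0. , -0. ,  0.1])) (array([0.0001, 0.0829, 0.0774]), array([-0. , -0. ,  0.1])) (array([0.0001, 0.0737, 0.0866]), array([-0. , -0. ,  0.1])) (array([0.0001, 0.0644, 0.0959]), array([-0. , -0. ,  0.1]))
```

Run:
```python
from h import *
for x,z in [(-.027,.09),(-.027,.036),(-.006,.036)]: print(rel(pose(V(x,0,z),60,-1)))
```

```text
(array([0.0002, 0.049 , 0.0406]), array([-15. ,  -0. ,   0.1]))
(array([0.0001, 0.0871, 0.0788]), array([-15. ,  -0. ,   0.1]))
(array([0.0001, 0.0723, 0.0936]), array([-15. ,  -0. ,   0.1]))
```

>>> servo_tool:
  motion:
    - [0.3,0,0.02,0.018,-7,0,0]
    - [0.3,0,0.049,0.0406,-15,0,0]
    - [0.3,0,0.049,0.0406,-15,0,0]
    - [0.3,0,0.049,0.0406,-15,0,0]
    - [0.3,0,0.049,0.0406,-15,0,0]
    - [0.3,0,0.07,0.062,-15,0,0]
    - [0.3,0,0.087,0.0788,-15,0,0]
    - [0.3,0,0.087,0.0788,-15,0,0]
    - [0.3,0,0.082,0.084,-15,0,0]
    - [0.3,0,0.078,0.088,-15,0,0]
    - [0.3,0,0.075,0.091,-15,0,0]
    - [0.3,0,0.0723,0.0936,-15,0,0]
    - [0.3,0,0.0723,0.0936,-15,0,0]
  grip_force: 40

```text
clock: 14.0
position: [0.5498, 0.1836, 0.0373]
ee_rot: [-0.308, 0.916, -0.245, 0.083]
ft_force: [-2.5, 2.5, 1.8]
grip_width: 0.306
```

```bash
cat >> h.py <<'E'
def check(f=None):
    o=monitor.get_obs();print(o['clock'],'F',o['ft_force'].round(1),'tcp vice',((o['position']-C)@xv+.043).round(4),o['position'][2].round(4))
    for n in ('wrist','top'):
        im,d,W=shot(n,f and n+f); X=cloud(n,d,W); q=np.dstack([(X-C)@xv+.043,(X-C)@yv,X[...,2]]).reshape(-1,3)
        k=q[(abs(q[:,2]-.054)<.0025)&(q[:,0]<.047)&(q[:,0]>-.01)&(abs(q[:,1])<.028)][:,0]
        print(n,'jaw top x',len(k),np.percentile(k,[1,50,99]).round(4) if len(k) else '')
        t=q[(q[:,2]>.064)&(q[:,2]<.1)&(abs(q[:,1])<.02)&(q[:,0]>.058)&(q[:,0]<.092)]
        if len(t)>20: print('  top leg: z at x=.07, slope',np.polyval(p:=np.polyfit(t[:,0],t[:,2],1),.07).round(4),p[0].round(3))
        c=q[(q[:,2]>.058)&(q[:,2]<.078)&(abs(q[:,1])<.02)&(q[:,0]>.034)&(q[:,0]<.055)]
        if len(c)>20: print('  outer face x at z=.068, slope',np.polyval(p:=np.polyfit(c[:,2],c[:,0],1),.068).round(4),p[0].round(3))
E
python3 - <<'E'
from h import *
check('6.png')
E
```

```text
14.0 F [-2.5  2.5  1.8] tcp vice -0.0076 0.0373
wrist jaw top x 12067 [-0.0083  0.0155  0.0437]
  top leg: z at x=.07, slope 0.0785 -0.41
  outer face x at z=.068, slope 0.0486 0.419
top jaw top x 237 [-0.008   0.0184  0.046 ]
  top leg: z at x=.07, slope 0.0804 -0.401
  outer face x at z=.068, slope 0.0501 0.395
```

>>> servo_tool:
  motion:
    - [0.3,0,-0.0017,0.001,0,0,0]
    - [0.3,0,-0.0035,0.002,0,0,0]
    - [0.3,0,-0.0052,0.003,0,0,0]
    - [0.3,0,-0.0069,0.004,0,0,0]
    - [0.3,0,-0.0069,0.004,0,0,0]

```text
clock: 14.72
position: [0.5545, 0.1773, 0.0372]
ee_rot: [-0.308, 0.916, -0.245, 0.082]
ft_force: [-3.2, 2.9, 3.7]
grip_width: 0.301
```

Run:
```python
from h import *
check('7.png')
```

```text
14.725 F [-3.2  2.9  3.7] tcp vice 0.0002 0.0372
wrist jaw top x 11780 [-0.0029  0.0223  0.0433]
  top leg: z at x=.07, slope 0.084 -0.108
  outer face x at z=.068, slope 0.0445 0.111
top jaw top x 220 [-0.0016  0.0229  0.044 ]
  top leg: z at x=.07, slope 0.0852 -0.108
  outer face x at z=.068, slope 0.0464 0.1
```

Straightening nicely: the tilt is down to 6°. I'll keep pushing.

>>> servo_tool:
  motion:
    - [0.3,0,-0.0009,0.0005,0,0,0]
    - [0.3,0,-0.0017,0.001,0,0,0]
    - [0.3,0,-0.0026,0.0015,0,0,0]
    - [0.3,0,-0.0035,0.002,0,0,0]
    - [0.3,0,-0.0035,0.002,0,0,0]

```text
clock: 15.45
position: [0.5562, 0.1752, 0.0372]
ee_rot: [-0.309, 0.916, -0.244, 0.082]
ft_force: [-9.0, 5.2, 5.6]
grip_width: 0.302
```

Run:
```python
from h import *
check('8.png')
```

```text
15.45 F [-9.   5.2  5.6] tcp vice 0.0029 0.0372
wrist jaw top x 11650 [-0.0004  0.0245  0.043 ]
  top leg: z at x=.07, slope 0.0861 -0.001
  outer face x at z=.068, slope 0.0429 0.001
top jaw top x 225 [-0.0005  0.0274  0.0446]
  top leg: z at x=.07, slope 0.0867 -0.023
  outer face x at z=.068, slope 0.0443 0.225
```

>>> servo_tool:
  motion:
    - [0.3,0,-0.0009,0.0005,0,0,0]
    - [0.3,0,-0.0013,0.0008,0,0,0]
    - [0.3,0,-0.0013,0.0008,0,0,0]
    - [0.3,0,0.003,-0.002,0,0,0]
    - [0.3,0,0.009,-0.005,0,0,0]
    - [0.3,0,0,-0.03,0,0,0]
    - [0.3,0,-0.01,-0.08,0,0,0]
    - [0.3,0,-0.03,-0.12,0,0,0]
    - [0.3,0,-0.03,-0.12,0,0,0]

```text
clock: 16.68
position: [0.5374, 0.2024, 0.1608]
ee_rot: [-0.307, 0.916, -0.245, 0.085]
ft_force: [-0.9, -0.6, -0.6]
grip_width: 0.301
```

Run:
```python
from h import *
check('9.png')
X,Q=prof('w9b.png'); q=Q.reshape(-1,3)
k=q[(abs(q[:,2]-.054)<.002)&(q[:,0]<.047)&(q[:,0]>-.01)&(abs(q[:,1])<.033)]; 
for y in (-.031,-.029,-.02,0,.02,.029,.031):
    s=k[abs(k[:,1]-y)<.001][:,0]; print(y,len(s),s.min().round(4),s.max().round(4)) if len(s) else None
b=q[(abs(q[:,2]-.086)<.003)&(q[:,0]>.03)&(q[:,0]<.12)&(abs(q[:,1])<.04)]; print('leg',np.percentile(b,[.5,50,99.5],axis=0).round(4))
f=q[(q[:,2]>.02)&(q[:,2]<.056)&(q[:,0]>.044)&(q[:,0]<.09)]
g=q[(abs(q[:,2]-.054)<.003)&(q[:,0]>.047)&(q[:,0]<.09)]; print('fixed jaw top',len(g),np.percentile(g[:,0],[1,50,99]).round(4) if len(g) else '')
```

```text
16.675 F [-0.9 -0.6 -0.6] tcp vice -0.0301 0.1608
wrist jaw top x 3196 [0.0097 0.0254 0.043 ]
  top leg: z at x=.07, slope 0.0861 0.002
  outer face x at z=.068, slope 0.0428 0.001
top jaw top x 196 [0.0112 0.0272 0.045 ]
  top leg: z at x=.07, slope 0.0871 -0.001
  outer face x at z=.068, slope 0.0441 0.214
-0.031 114 0.0095 0.0422
-0.029 113 0.0092 0.0422
-0.02 121 0.0094 0.0428
0 126 0.0098 0.0429
0.02 120 0.0101 0.0431
0.029 102 0.0102 0.0421
0.031 81 0.0106 0.0366
leg [[ 0.0427 -0.0244  0.084 ]
 [ 0.0709  0.0006  0.0861]
 [ 0.1026  0.0252  0.0878]]
fixed jaw top 411 [0.0509 0.0659 0.0784]
```

View pics/w9b.png

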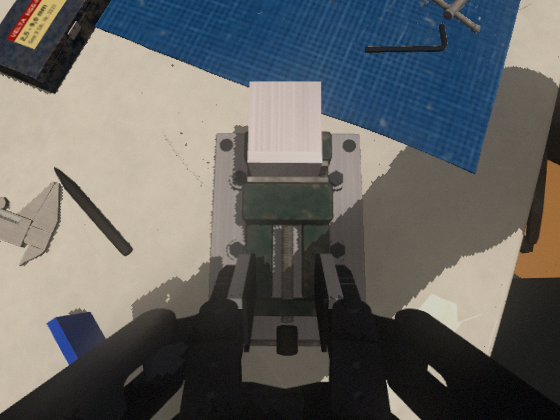

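The blank leg lies level on top at (285,120) and the jaw is tight at (288,200). Heights and faces match the values from the original clamping, and the gripper is clear. I'll hand it in.

```bash
python3 -c "
from h import *
print(ticket.hand_in())"
```

```text
the job is handed in; nothing more can be done
None
```

The bracket is reclamped the other way up and the job is handed in at about 17 s; the hand-in gives no verdict.

**What I did:** I gripped the bracket across its corner and used it to push the moving jaw open to about a 19 mm gap. Then I lifted it, turned it 180° about the 45° tool axis, and set the drilled leg down on the bed. When I let go, it tipped about 26° against the fixed jaw, as expected. Pushing the moving jaw in from behind with the fingers straightened it and closed the jaw.

**Last checks (wrist camera):**

| Check | Measured | Expected |
|---|---|---|
| Top of blank leg, height over bench | 86.1 mm | 86 mm (seated) |
| Slope of blank leg | 0.002 | level |
| Slope of drilled leg from upright | 0.001 | at most 0.1 rad |
| Bracket offset from jaw middle | about 0.5 mm | within 15 mm |
| Outer face of drilled leg, vice x | 42.8 mm | 43 mm |
| Moving jaw face, vice x | 43 mm | 43 mm (vice_jaw 0.007) |

- **Disagreement:** the coarser top camera read the drilled leg's outer face 1.3 mm further on and gave it a slope of 0.21. I put this down to its coarse pixels, because its reading of the top leg was level.
- **Robot and bystanders:** the gripper was clear of everything. It never went near the tools, the finished bracket or the look-alikes, though I did not re-measure where they lie.

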